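# Bring the board under the bench magnifier and crank it to its set height

## Robot

A 6-joint arm with a two-finger parallel gripper is mounted at the origin on the work surface. World frame = base frame: x ahead of the robot, y to its left, z up, the work surface at z = 0. Lengths are in mm, angles in rad, forces in N, time in s.
With the tool pointing down it reaches from about 325 to 775 mm from the base axis. Payload 9.3 kg.
Tool frame: the origin (TCP) lies between the finger pads; the fingertips stand 25 mm ahead of it and the grasp point (between the pads) lies 6 mm ahead of it; z points along the fingers, x is the direction in which the jaws open and shut, and the axes are right-handed (so a half turn about z gives the same grasp; the last joint's range is limited). The gripper opens to 85 mm and grips with 20 to 120 N. Pads are 22 mm wide; open, the fingers measure 114 mm over their backs; the gripper's body (76 mm by 85 mm) begins 54 mm behind the grasp point. The pads swing forward as they close: fully open they stand 13 mm farther back than shut.
Start: joints at [-1.267, 0.259, 0.021, 1.334, 0, 1.418], TCP at [242.586, -493.608, 256.279] pointing down, gripper open.
Joint ranges: [-3.04, 3.04], [-0.91, 1.82], [-1.04, 1.36], [-1.92, 1.95], [-1.52, 1.45], [-3.14, 3.14]. Speed limits (rad/s): [2.22, 2.22, 2.79, 3.14, 3.14, 3.14].

## Interface

Orientations are given as a unit quaternion [x, y, z, w].
In Python, from rig import r gives the robot as it stands.
- The arm moves only by the shell command python3 -m inch 'ROWS' [FORCE]. ROWS is a JSON object of lists of equal length, an entry for each row: "delta_pos": the shift along the tool's x, y, z in units of 0.05 m (1.0 is 0.05 m), a list of three; "rot": the turn, a rotation vector about the tool's x, y, z in units of 8 degrees (1.0 is 8 degrees), a list of three; "claw": the opening, from 0 (shut) to 1 (fully open). In form: {"delta_pos": [[tx, ty, tz], ...], "rot": [[rx, ry, rz], ...], "claw": [claw, ...]}. A call has 1 to 5 rows; each row shifts and turns the pose as measured when the row begins, along the tool's axes as they then stand; what a row does not reach is not made up. A row lasts 1/8 s, in which the tool goes at most 62.5 mm and 10.7 degrees, less where a joint would pass 70% of its speed; a pose out of reach is approached as far as the arm can. A call with a number of a shift or a turn outside -1 to 1 is refused whole. A call with a gripper value outside its range is refused whole. The fingers move at their own pace and stop on an object; FORCE is the grip in N (left out, the last holds). Time passes only in rows, so rows that do not move let the fingers close. It gives the time, the measured TCP pose, the force and the opening at its end, in the units of the state.
- r.sense(): the state, without advancing time (a new reading comes with each control period).
- r.capture(name): name is "scene" or "top"; returns (picture, depth): 400x640x3 uint8, blue, green, red; 400x640 float32, mm along the optical axis (not along the pixel's ray), 0 where there is no reading.
- r.get_calibration(name): a dict with "intrinsics" (3x3 intrinsics, pixels), "extrinsics" (4x4, takes a point from world to camera coordinates). Camera axes: x right, y down, z forward; pixel columns grow to the right and rows downward; lengths in mm; the calibration is good to about 2 mm. A picture is of the moment at which its call begins. get_calibration takes no time and is no camera call.
- r.job_done(): hands the job in, once; it reports no verdict.
Trained networks look in the newest picture that a camera, given by its name, has taken for a name from the list of things; names that differ only in an ending like _2 or _b are one class to them, and where a whole thing is asked for, a point or a joint stands for the part that bears it (a point fixed in the world has none). Each returns a list of dicts, best first, with "conf" (0 to 1); they miss things now and then, are a little off and sometimes report something else, mostly with a low value. They report only what shows in the picture. A call takes as long as a camera call.
- r.boxes_of(camera, label): "bbox" ([left, top, right, bottom] in pixels, round what is visible of it).
- r.cut_out(camera, label): "pixels" (400x640 bool, what is visible of it) and "bbox" ([left, top, right, bottom] in pixels, round what is visible of it).
- r.place_of(camera, label): "position" ([row, column] in pixels: a listed point, or the origin of a listed thing).
The state is a dict: "clock": time; "joint_positions": joint angles; "qvel": joint speeds; "tau": joint torques, N m; "position": TCP position; "orientation": TCP orientation; "wrist_force": force on the tool from outside, world axes, zero at the start; "torque": the same for the moment, N m; "width": finger opening in mm.
Only numpy, scipy, OpenCV 4.12 (cv2) and the standard library are available. Lean on these libraries where they do the work, as an engineer would, in place of code of your own. Each camera call takes 0.05 s, during which the arm holds its last target. There are 200 camera calls.

## Task

First slide the board carrier along its rails by its upright black tab until the carrier's pointer lines up with the station fin under the magnifier. Then crank the handwheel clockwise, seen from above, over as many grasps as it takes, until the pointer under the wheel lines up with the steel set tab on the dial; leave the set tab and the tools and parts lying about where they are.

Things in the scene. Friction and masses are not known exactly. Their poses are not given: they have to be found in the camera images.
- jig: the fixed inspection jig: grey base plate 290 x 460 x 12 mm, two rails along its y, a magnifier (lens at x 50, y 30 mm, 120 mm high) on a column (x 145, y 30, 150 mm high), and at its -y end a gear housing with dial and handwheel. Origin on the table under the jig; x away from the robot at yaw 0, y along the rails towards the loading end, z up
- carrier (a joint): travel of the board carrier along the rails, m: 0 at the loading end, growing towards the jig's -y; it reads 0.150 when its pointer is at the station fin and can overrun to 0.180. It drags with 2 to 3 N and stays where it is left (no click)
- carrier_grip (a point): grip point of the carrier's upright black tab, 12 mm below the tab's top and on its centre line. The tab is 40 mm along the jig's x, 16 mm along its y (the travel), and stands from 38 to 81 mm above the table on a level tongue; the carrier plate with the board is 100 x 90 mm and begins 35 mm behind the tab's centre
- carrier_pointer (a point): tip of the small pointer on the robot side of the carrier's tongue, 34 mm above the table
- station_mark (a point): edge of the fixed station fin (6 mm wide, 38 mm high) where the carrier's pointer tip comes to lie when the board is under the magnifier; straight in front of the lens
- wheel (a joint): angle of the handwheel, rad, growing clockwise seen from above; stops at 0 and 5.6. Needs about 0.1 N m and stays where it is left. Pointer aligned with the set tab when wheel equals tab. It lowers the magnifier 6 mm per rad
- wheel_grip (a point): on the upright axis of the handwheel, 8 mm below its upper face. The wheel is a solid disc 64 mm across, 18 mm thick, its faces 87 and 105 mm above the table; it can be gripped right across. A crank pin, 12 mm thick and 24 mm tall, stands on it 21 mm off the axis, on the pointer's side. The rest of the housing is under 67 mm high
- wheel_pointer (a point): tip of the black pointer bar (6 mm wide) that turns with the wheel below it, 49 mm from the axis, 61 mm above the table
- tab (a joint): angle at which the set tab stands on the dial, rad, counted like wheel. Must stay
- tab_mark (a point): inner face of the set tab, a small upright steel block (8 mm wide, 12 mm deep, top 67 mm above the table) on the edge of the white dial, 49 mm from the wheel's axis; the pointer's tip comes here
- mat: orange silicone soldering mat, 200 x 150 x 4 mm, fixed; bystander
- multimeter: black plastic multimeter in its case with a wire spring clip, 150 x 75 x 42 mm, lying flat; origin at the centre of its underside; bystander
- crimper: grey steel crimping tool, about 215 x 60 x 17 mm, lying flat; origin at the centre of its underside; bystander
- fusebox: clear plastic fuse box with clip-on lid, 94 x 59 x 32 mm, on the orange mat; origin at the centre of its underside; bystander
- screwdriver: yellow-handled screwdriver lying flat; origin at the centre of its underside; bystander
- spool: small flat spool standing on its flange, 56 mm across, 38 mm high, on the jig base plate behind the rails; origin at the centre of its underside; bystander
- tray: grey open parts tray, 100 x 70 x 25 mm; origin at the centre of its underside; bystander

How it is judged:
By the outcome, as a careful person would: the job done as asked, in the order asked, and still so for the second after the job is handed in, with the robot touching nothing.
It also fails if it takes over 67 s, if anything falls off the work surface, if the arm or the gripper's body presses on something with over 40 N, if the wrist force passes 120 N, or if a joint passes its speed limit or range.

## Working session

There is one attempt and no reset: what is moved stays moved. The work goes in short steps, Python scripts to look and compute and a shell command to move; the robot and the scene stay as the last step left them, time stands still between calls to the robot, and variables do not carry over. Pictures are saved under pics/ and viewed, about 8 in all and at most 12, crops included, and the job is handed in when it is done.

```bash
ls; mkdir -p pics
cat > h.py <<'E'
import numpy as np, cv2
from rig import r
from scipy.spatial.transform import Rotation as R
def ray(cam,row,col):
    c=r.get_calibration(cam);K=np.array(c["intrinsics"]);T=np.array(c["extrinsics"])
    d=T[:3,:3].T@np.linalg.solve(K,[col,row,1.]);o=-T[:3,:3].T@T[:3,3];return o,d
def onz(cam,rc,z):
    o,d=ray(cam,*rc);return o+d*(z-o[2])/d[2]
def proj(cam,p):
    c=r.get_calibration(cam);K=np.array(c["intrinsics"]);T=np.array(c["extrinsics"])
    q=K@(T[:3,:3]@np.asarray(p,float)+T[:3,3]);return q[:2]/q[2]
E
python3 - <<'E'
from h import *
np.set_printoptions(precision=1,suppress=True)
Z=dict(jig=0,carrier_grip=69,carrier_pointer=34,station_mark=38,wheel_grip=97,wheel_pointer=61,tab_mark=67)
for cam in("scene","top"):
    p,d=r.capture(cam);cv2.imwrite(f"pics/{cam}0.png",p)
    print(cam,ray(cam,200,320)[0])
    for n,z in Z.items():
        for q in r.place_of(cam,n)[:2]: print(n,round(q["conf"],2),np.array(q["position"]),onz(cam,q["position"],z))
s=r.sense();print(s)
E
```

```text
pics
scene [1168.5  382.6  708. ]
jig 0.8 [231.  335.8] [555.6  78.2   0. ]
jig 0.56 [188.7 288.6] [ 472.8 -132.1    0. ]
carrier_grip 0.6 [235.1 401.7] [545.1 250.4  69. ]
carrier_grip 0.5 [226.4 337. ] [600.  102.8  69. ]
carrier_pointer 0.62 [234.6 409.5] [499.1 259.5  34. ]
station_mark 0.65 [209.5 362.7] [479.4 118.3  38. ]
wheel_grip 0.63 [173.4 306. ] [487.5 -57.9  97. ]
wheel_pointer 0.74 [179.4 326. ] [441.7 -19.1  61. ]
wheel_pointer 0.32 [227.4 335.4] [598.   97.6  61. ]
tab_mark 0.59 [190.1 291.4] [539.7 -73.3  67. ]
top [ 382.5   26.1 1016.8]
jig 0.81 [211.8 302.9] [533.1  69.7   0. ]
carrier_grip 0.88 [210.5 225.3] [527.6 249.6  69. ]
carrier_grip 0.65 [224.4 356.9] [492.  -59.7  69. ]
carrier_pointer 0.95 [225.3 226.7] [496.5 253.3  34. ]
station_mark 0.6 [233.1 283.2] [476.  115.6  38. ]
wheel_grip 0.87 [223.1 354.8] [491.7 -52.5  97. ]
wheel_pointer 0.72 [244.1 344.7] [446.8 -30.7  61. ]
tab_mark 0.49 [210.8 366.1] [524.3 -82.4  67. ]
{'clock': 0.8, 'joint_positions': array([-1.3,  0.3,  0. ,  1.3,  0. ,  1.4]), 'qvel': array([ 0.,  0.,  0., -0.,  0., -0.]), 'tau': array([ -0. , -55.5,  34.5,   0. ,  -0. ,   0. ]), 'position': array([ 242.6, -493.6,  256.3]), 'orientation': array([ 0.8, -0.5,  0. ,  0. ]), 'wrist_force': array([-0.9,  0.1, -1. ]), 'torque': array([ 0., -0., -0.]), 'width': 85.31138340808546}
```

View pics/scene0.png

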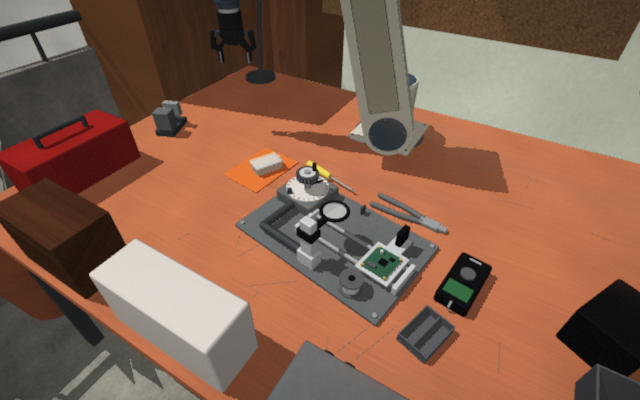

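View pics/top0.png

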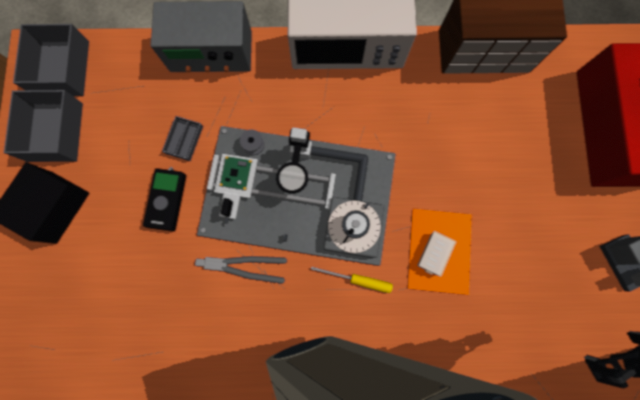

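Run:
```python
from h import *
np.set_printoptions(precision=1,suppress=True)
p,d=r.capture("top")
cv2.imwrite("pics/c1.png",cv2.resize(p[110:270,190:400],None,fx=3.7,fy=3.7,interpolation=cv2.INTER_CUBIC))
c=r.get_calibration("top");K=np.array(c["intrinsics"]);T=np.array(c["extrinsics"])
v,u=np.mgrid[0:400,0:640]
X=np.stack([(u-K[0,2])/K[0,0]*d,(v-K[1,2])/K[1,1]*d,d],-1)
W=(X-T[:3,3])@T[:3,:3]
def reg(lo,hi,x0,x1,y0,y1):
    m=(d>0)&(W[...,2]>lo)&(W[...,2]<hi)&(W[...,0]>x0)&(W[...,0]<x1)&(W[...,1]>y0)&(W[...,1]<y1)
    q=W[m];
    if len(q)<3: return print("none",len(q))
    (cx,cy),wh,a=cv2.minAreaRect(q[:,:2].astype(np.float32));print((cx,cy),wh,a,q[:,2].mean(),np.median(q[:,:2],0),len(q))
    return q
reg(6,200,380,720,-140,330)   # jig
reg(72,95,490,570,225,275)    # tab top
reg(95,112,440,540,-110,0)    # wheel
reg(113,140,440,540,-110,0)   # pin
reg(105,140,510,640,40,160)   # lens
K2=r.get_calibration("scene")
for cam in("scene","top"):
    m=r.cut_out(cam,"jig")
    print(cam,[(round(q["conf"],2),q["bbox"]) for q in m[:1]])
    if cam=="top":
        cs,_=cv2.findContours(m[0]["pixels"].astype(np.uint8),0,2);k=max(cs,key=cv2.contourArea)
        pts=np.array([onz("top",(a[1],a[0]),12)[:2] for a in k[:,0]],np.float32);print(cv2.minAreaRect(pts))
```

```text
(550.5426635742188, 94.85987854003906) (469.1547546386719, 338.76031494140625) 89.51864624023438 31.76927101281698 [560.6  83.8] 20696
(536.7462768554688, 249.938720703125) (16.597747802734375, 38.960636138916016) 81.08161926269531 79.6787630160851 [536.4 249.4] 123
(489.38421630859375, -53.08000946044922) (62.377769470214844, 64.23451232910156) 26.0638484954834 105.32465753557285 [490.6 -53.9] 607
(472.50177001953125, -40.70804214477539) (9.588083267211914, 10.76170539855957) 39.44044876098633 126.119340843787 [472.9 -40.2] 26
(596.0169677734375, 91.21283721923828) (73.89994812011719, 73.7142105102539) 30.50153350830078 114.94230055381243 [596.3  89.6] 841
scene [(0.72, [234.9, 167.8, 434.4, 324.7])]
top [(0.92, [200.0, 126.1, 392.5, 265.8])]
((590.5084228515625, 81.88420104980469), (459.3277893066406, 316.2562561035156), 80.30086517333984)
```

View pics/c1.png

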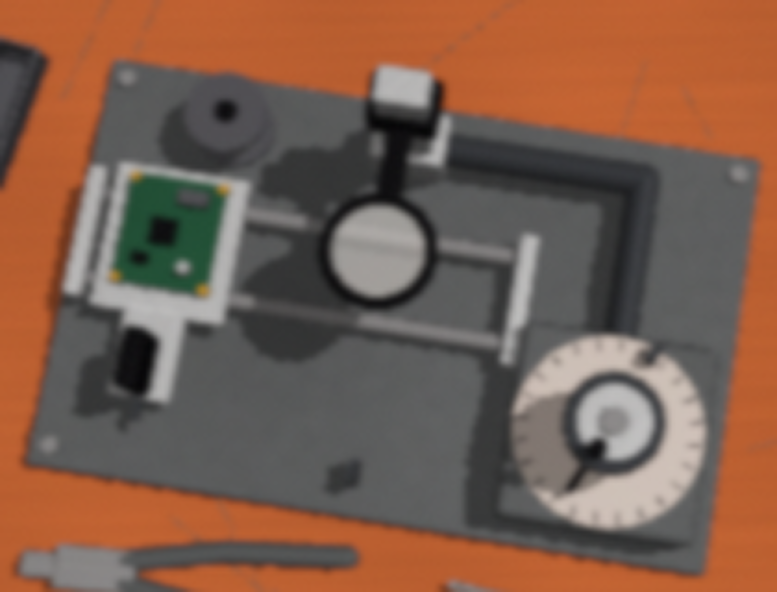

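```bash
cat >> h.py <<'E'
def plan(target,yaw,n):
    """rows to bring TCP to target, tool x at world angle yaw (mod pi), tool down"""
    s=r.sense();p=np.array(s["position"]);q=R.from_quat(s["orientation"]);M=q.as_matrix()
    a=np.arctan2(M[1,0],M[0,0]);dz=-((yaw-a+np.pi/2)%np.pi-np.pi/2)  # + about tool z (down)
    print("p",p.round(1),"yaw",round(a,3),"tilt",M[:,2].round(3),"turn",round(dz,3),"alt",round(dz-np.sign(dz)*np.pi,3),"q",np.round(s["joint_positions"],2),"w",round(s["width"],1),"F",np.round(s["wrist_force"],1),"t",round(s["clock"],2))
    v=(np.asarray(target,float)-p)/n
    for k in range(n): print((((q*R.from_rotvec([0,0,dz*k/n])).inv().apply(v))/50).round(2).tolist(),round(np.degrees(dz/n)/8,2))
E
python3 -c "
from h import *
plan([536,250,200],np.pi/2-.155,18)"
```

```text
p [ 242.6 -493.6  256.3] yaw -1.114 tilt [ 0. -0. -1.] turn 0.612 alt -2.53 q [-1.27  0.26  0.02  1.33 -0.    1.42] w 85.1 F [ 0.7 -0.8 -0.1] t 0.95
[-0.6, -0.66, 0.06] 0.24
[-0.62, -0.64, 0.06] 0.24
[-0.64, -0.61, 0.06] 0.24
[-0.66, -0.59, 0.06] 0.24
[-0.68, -0.57, 0.06] 0.24
[-0.7, -0.55, 0.06] 0.24
[-0.72, -0.52, 0.06] 0.24
[-0.74, -0.5, 0.06] 0.24
[-0.75, -0.47, 0.06] 0.24
[-0.77, -0.45, 0.06] 0.24
[-0.78, -0.42, 0.06] 0.24
[-0.8, -0.39, 0.06] 0.24
[-0.81, -0.37, 0.06] 0.24
[-0.82, -0.34, 0.06] 0.24
[-0.83, -0.31, 0.06] 0.24
[-0.84, -0.28, 0.06] 0.24
[-0.85, -0.25, 0.06] 0.24
[-0.86, -0.22, 0.06] 0.24
```

```bash
sed -i 's/def plan(target,yaw,n):/def plan(target,yaw,n,alt=False):/; s/^    print("p"/    if alt: dz-=np.sign(dz)*np.pi\n&/' h.py
python3 -c "
from h import *
plan([536,250,200],np.pi/2-.155,20,True)"
```

```text
p [ 242.6 -493.6  256.3] yaw -1.114 tilt [ 0. -0. -1.] turn -2.53 alt 0.612 q [-1.27  0.26  0.02  1.33 -0.    1.42] w 85.1 F [ 0.7 -0.8 -0.1] t 0.95
[-0.54, -0.59, 0.06] -0.91
[-0.46, -0.65, 0.06] -0.91
[-0.37, -0.71, 0.06] -0.91
[-0.28, -0.75, 0.06] -0.91
[-0.18, -0.78, 0.06] -0.91
[-0.08, -0.79, 0.06] -0.91
[0.02, -0.8, 0.06] -0.91
[0.12, -0.79, 0.06] -0.91
[0.22, -0.77, 0.06] -0.91
[0.31, -0.74, 0.06] -0.91
[0.4, -0.69, 0.06] -0.91
[0.49, -0.63, 0.06] -0.91
[0.56, -0.57, 0.06] -0.91
[0.63, -0.49, 0.06] -0.91
[0.69, -0.41, 0.06] -0.91
[0.73, -0.32, 0.06] -0.91
[0.77, -0.22, 0.06] -0.91
[0.79, -0.13, 0.06] -0.91
[0.8, -0.03, 0.06] -0.91
[0.8, 0.08, 0.06] -0.91
```

```bash
python3 -m inch '{"delta_pos":[[-0.54,-0.59,0],[-0.46,-0.65,0],[-0.37,-0.71,0],[-0.28,-0.75,0],[-0.18,-0.78,0]],"rot":[[0,0,-0.91],[0,0,-0.91],[0,0,-0.91],[0,0,-0.91],[0,0,-0.91]],"claw":[1,1,1,1,1]}'
python3 -m inch '{"delta_pos":[[-0.08,-0.79,0],[0.02,-0.8,0],[0.12,-0.79,0],[0.22,-0.77,0],[0.31,-0.74,0]],"rot":[[0,0,-0.91],[0,0,-0.91],[0,0,-0.91],[0,0,-0.91],[0,0,-0.91]],"claw":[1,1,1,1,1]}'
python3 -m inch '{"delta_pos":[[0.4,-0.69,0],[0.49,-0.63,0],[0.56,-0.57,0],[0.63,-0.49,0],[0.69,-0.41,0]],"rot":[[0,0,-0.91],[0,0,-0.91],[0,0,-0.91],[0,0,-0.91],[0,0,-0.91]],"claw":[1,1,0.7,0.6,0.6]}'
python3 -c "
from h import *
plan([536,250,150],np.pi/2-.155,8)"
```

```text
clock: 1.58
position: [315.6, -304.3, 255.4]
orientation: [0.973, -0.23, 0.0, -0.0]
wrist_force: [0.7, -0.3, 0.1]
width: 85.4
clock: 2.2
position: [385.8, -110.5, 256.3]
orientation: [0.995, 0.096, 0.001, 0.001]
wrist_force: [-0.3, -0.1, -0.1]
width: 85.5
clock: 2.82
position: [451.3, 85.5, 257.2]
orientation: [0.911, 0.412, 0.002, 0.002]
wrist_force: [0.1, -1.1, -0.0]
width: 51.0
p [451.3  85.5 257.2] yaw 0.849 tilt [ 0.006 -0.002 -1.   ] turn -0.567 alt 2.575 q [ 0.01  0.1  -0.18  1.29 -0.    0.73] w 51.0 F [ 0.1 -1.1 -0. ] t 2.83
[0.45, -0.11, 0.27] -0.51
[0.46, -0.08, 0.27] -0.51
[0.46, -0.05, 0.27] -0.51
[0.46, -0.02, 0.27] -0.51
[0.46, 0.02, 0.27] -0.51
[0.46, 0.05, 0.27] -0.51
[0.46, 0.08, 0.27] -0.51
[0.45, 0.11, 0.27] -0.51
```

```bash
python3 -m inch '{"delta_pos":[[0.45,-0.11,0.1],[0.46,-0.08,0.2],[0.46,-0.05,0.2],[0.46,-0.02,0.3],[0.46,0.02,0.3]],"rot":[[0,0,-0.51],[0,0,-0.51],[0,0,-0.51],[0,0,-0.51],[0,0,-0.51]],"claw":[0.6,0.6,0.6,0.6,0.6]}'
python3 -m inch '{"delta_pos":[[0.46,0.05,0.3],[0.46,0.08,0.3],[0.45,0.11,0.3],[0,0,0]],"rot":[[0,0,-0.51],[0,0,-0.51],[0,0,-0.51],[0,0,0]],"claw":[0.6,0.6,0.6,0.6]}'
python3 - <<'E'
from h import *
plan([534,250,75],np.pi/2-.155,3)
p,d=r.capture("scene")
cv2.imwrite("pics/s2.png",cv2.resize(p[130:330,270:510],None,fx=3.2,fy=3,interpolation=cv2.INTER_CUBIC))
E
```

```text
clock: 3.45
position: [505.8, 194.2, 202.2]
orientation: [0.819, 0.573, 0.003, 0.003]
wrist_force: [0.8, -0.6, -0.1]
width: 51.1
clock: 3.95
position: [537.3, 260.0, 154.4]
orientation: [0.75, 0.661, 0.002, 0.003]
wrist_force: [0.1, -0.0, 1.1]
width: 51.3
p [537.3 260.  154.4] yaw 1.444 tilt [ 0.007 -0.002 -1.   ] turn 0.028 alt -3.113 q [ 0.31  0.38 -0.07  1.12 -0.    0.44] w 51.3 F [ 0.1 -0.   1.1] t 3.95
[-0.07, -0.02, 0.53] 0.07
[-0.07, -0.02, 0.53] 0.07
[-0.07, -0.02, 0.53] 0.07
```

View pics/s2.png

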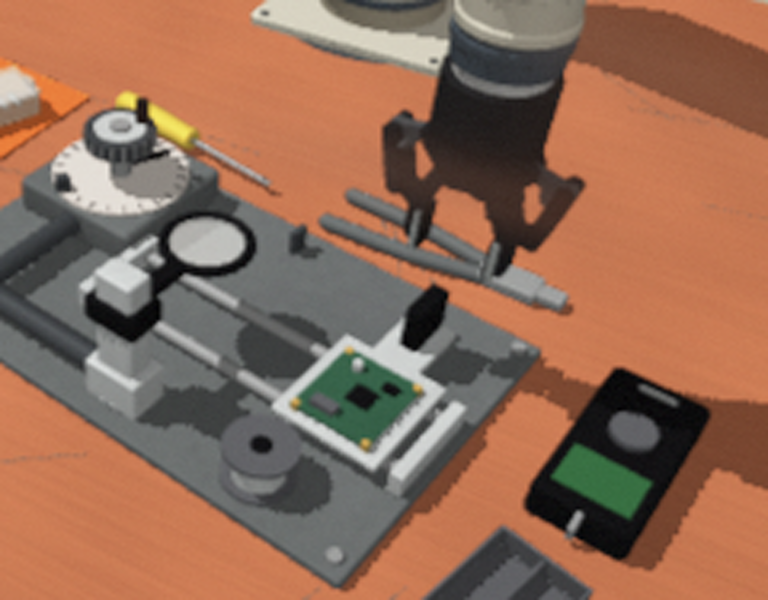

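The picture shows the open fingers (crop ~415,235 and ~495,265) above the black tab (~425,315), spread along the travel direction. Descending.

```bash
python3 -m inch '{"delta_pos":[[-0.2,-0.05,0.5],[0,0,0.5],[0,0,0.3],[0,0,0]],"rot":[[0,0,0.2],[0,0,0],[0,0,0],[0,0,0]],"claw":[0.6,0.6,0.6,0.6]}' 40
python3 -c "
from h import *
plan([534,250,75],np.pi/2-.155,1)
print(proj('top',[534,250,81]))"
```

```text
clock: 4.5
position: [534.4, 247.6, 91.9]
orientation: [0.762, 0.647, 0.004, 0.005]
wrist_force: [0.3, -0.5, -0.1]
width: 51.3
p [534.4 247.6  91.9] yaw 1.409 tilt [ 0.012 -0.002 -1.   ] turn -0.007 alt 3.134 q [ 0.29  0.41 -0.19  0.96 -0.01  0.46] w 51.3 F [ 0.3 -0.5 -0.1] t 4.5
[0.05, -0.02, 0.34] -0.05
[224.04688377 207.00283519]
```

```bash
python3 -m inch '{"delta_pos":[[0.05,0,0.4],[0,0,0],[0,0,0],[0,0,0],[0,0,0]],"rot":[[0.09,0,0],[0,0,0],[0,0,0],[0,0,0],[0,0,0]],"claw":[0.6,0.3,0,0,0]}' 40
python3 -c "
from h import *
plan([534,250,75],np.pi/2-.155,1)"
```

```text
clock: 5.12
position: [536.1, 250.3, 72.7]
orientation: [0.762, 0.647, 0.001, 0.0]
wrist_force: [0.8, -0.3, -3.8]
width: 15.3
p [536.1 250.3  72.7] yaw 1.407 tilt [ 0.002  0.001 -1.   ] turn -0.008 alt 3.133 q [ 0.29  0.44 -0.2   0.93  0.    0.46] w 15.3 F [ 0.8 -0.3 -3.8] t 5.12
[-0.01, -0.04, -0.05] -0.06
```

```bash
python3 -m inch '{"delta_pos":[[-0.3,0,0],[-0.4,0,0],[-0.5,0,0],[-0.5,0,0],[-0.4,0,0]],"rot":[[0,0,0],[0,0,0],[0,0,0],[0,0,0],[0,0,0]],"claw":[0,0,0,0,0]}'
python3 - <<'E'
from h import *
np.set_printoptions(precision=1,suppress=True)
plan([514.5,112,73],np.pi/2-.155,2)
for cam in("scene","top"):
    r.capture(cam)
    for n,z in dict(carrier_pointer=34,station_mark=34).items():
        for q in r.place_of(cam,n)[:2]: print(cam,n,round(q["conf"],2),np.array(q["position"]),onz(cam,q["position"],z))
E
```

```text
clock: 5.75
position: [518.0, 145.3, 72.7]
orientation: [0.762, 0.648, 0.003, -0.001]
wrist_force: [1.8, 3.7, -3.5]
width: 15.8
p [518.  145.3  72.7] yaw 1.41 tilt [ 0.  0. -1.] turn -0.006 alt 3.136 q [ 0.1  0.4 -0.3  0.9  0.   0.3] w 15.8 F [ 1.8  3.7 -3.5] t 5.75
[-0.33, 0.02, -0.01] -0.02
[-0.33, 0.02, -0.01] -0.02
scene carrier_pointer 0.64 [219.6 372.8] [497.3 156.8  34. ]
scene station_mark 0.64 [206.6 360.5] [467.8 106.4  34. ]
scene station_mark 0.2 [286.6 353.9] [714.1 209.2  34. ]
top carrier_pointer 0.66 [221.  355.5] [504.3 -59.7  34. ]
top carrier_pointer 0.52 [232.3 267.3] [478.7 154.4  34. ]
top station_mark 0.78 [232.5 284.4] [477.8 113.   34. ]
top station_mark 0.49 [207.2 303.2] [539.4  67.5  34. ]
```

```bash
python3 -m inch '{"delta_pos":[[-0.3,0.02,0],[-0.25,0.02,0],[0,0,0]],"rot":[[0,0,0],[0,0,0],[0,0,0]],"claw":[0,0,0]}'
python3 - <<'E'
from h import *
np.set_printoptions(precision=1,suppress=True)
plan([514.5,112,73],np.pi/2-.155,1)
ims=[]
for cam,(u,v) in dict(scene=(365,212),top=(283,235)).items():
    p,_=r.capture(cam)
    for n,z in dict(carrier_pointer=34,station_mark=34).items():
        for q in r.place_of(cam,n)[:2]: print(cam,n,round(q["conf"],2),np.array(q["position"]),onz(cam,q["position"],z))
    ims.append(cv2.resize(p[v-25:v+25,u-32:u+32],(390,305),interpolation=cv2.INTER_CUBIC))
cv2.imwrite("pics/f3.png",np.hstack(ims))
print([onz("top",(177.6,292.2),z) for z in(110,120)])
E
```

```text
clock: 6.42
position: [513.9, 121.6, 72.7]
orientation: [0.76, 0.65, 0.002, -0.003]
wrist_force: [-0.6, -2.9, -3.1]
width: 15.4
p [513.9 121.6  72.7] yaw 1.414 tilt [-0.  0. -1.] turn -0.002 alt 3.14 q [ 0.1  0.3 -0.3  0.9  0.   0.2] w 15.4 F [-0.6 -2.9 -3.1] t 6.42
[-0.19, 0.04, -0.01] -0.01
scene carrier_pointer 0.85 [211.2 367. ] [475.5 129.7  34. ]
scene station_mark 0.72 [208.9 362.3] [473.7 114.7  34. ]
top carrier_pointer 0.15 [138.2 184.3] [718.4 367.5  34. ]
top station_mark 0.91 [233.  282.9] [476.6 116.7  34. ]
[array([596.1,  89.3, 110. ]), array([593.7,  88.6, 120. ])]
```

View pics/f3.png

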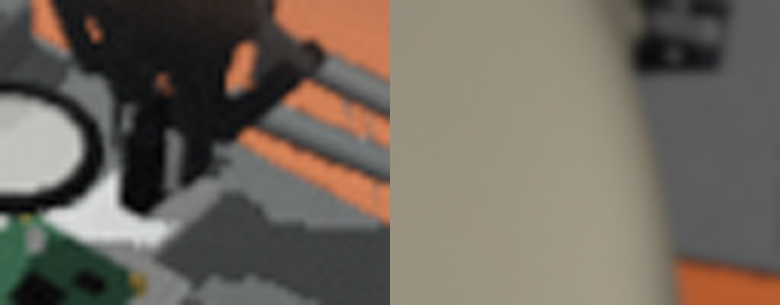

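```bash
python3 -m inch '{"delta_pos":[[-0.2,0.02,0],[0,0,0],[0,0,0],[0,0,0],[0,0,-1]],"rot":[[0,0,0],[0,0,0],[0,0,0],[0,0,0],[0,0,0]],"claw":[0,0,0.5,0.6,0.6]}'
python3 -m inch '{"delta_pos":[[0,-1,-1],[0,-1,-0.8],[0,-1,0],[1,-1,0],[1,0,0]],"rot":[[0,0,0],[0,0,0],[0,0,0],[0,0,0],[0,0,0]],"claw":[0.6,0.6,0.6,0.6,0.6]}'
```

```text
clock: 7.35
position: [512.2, 113.6, 120.9]
orientation: [0.759, 0.651, 0.002, -0.007]
wrist_force: [0.6, -1.0, 0.5]
width: 51.5
clock: 7.98
position: [340.3, 235.3, 214.5]
orientation: [0.76, 0.65, 0.008, -0.005]
wrist_force: [2.6, -0.8, 0.7]
width: 51.4
```

```bash
cat > look.py <<'E'
from h import *
import sys
np.set_printoptions(precision=1,suppress=True)
N=dict(carrier_grip=69,carrier_pointer=34,station_mark=34,wheel_grip=97,wheel_pointer=61,tab_mark=61)
ims=[]
C=dict(scene=(365,212),top=(283,235)) if sys.argv[1]=="c" else dict(scene=(306,182),top=(355,225))
obs={}
for cam,(u,v) in C.items():
    p,_=r.capture(cam)
    for n,z in N.items():
        for q in r.place_of(cam,n)[:1]:
            print(cam,n,round(q["conf"],2),np.array(q["position"]),onz(cam,q["position"],z)); obs.setdefault(n,[]).append(onz(cam,q["position"],z))
    ims.append(cv2.resize(p[v-25:v+25,u-32:u+32],(390,305),interpolation=cv2.INTER_CUBIC))
cv2.imwrite(sys.argv[2],np.hstack(ims))
for n,o in obs.items(): print(n,np.mean(o,0))
E
python3 look.py c pics/f4.png
```

```text
scene carrier_grip 0.91 [209.2 356.1] [519.2 115.3  69. ]
scene carrier_pointer 0.64 [212.4 362.7] [485.9 121.7  34. ]
scene station_mark 0.78 [204.8 363.9] [456.1 111.2  34. ]
scene wheel_grip 0.61 [173.7 307. ] [487.2 -54.8  97. ]
scene wheel_pointer 0.97 [180.8 322.9] [452.  -23.5  61. ]
scene tab_mark 0.38 [190.1 291. ] [534.3 -78.5  61. ]
top carrier_grip 0.35 [275.4 350.4] [374.7 -42.   69. ]
top carrier_pointer 0.7 [235.6 281.3] [470.4 120.5  34. ]
top station_mark 0.67 [233.1 284.1] [476.4 113.8  34. ]
top wheel_grip 0.86 [223.3 355.8] [491.3 -54.7  97. ]
top wheel_pointer 0.69 [244.6 343.3] [445.7 -27.4  61. ]
top tab_mark 0.73 [266.7 240.4] [396.6 212.2  61. ]
carrier_grip [446.9  36.7  69. ]
carrier_pointer [478.1 121.1  34. ]
station_mark [466.3 112.5  34. ]
wheel_grip [489.2 -54.8  97. ]
wheel_pointer [448.8 -25.5  61. ]
tab_mark [465.5  66.8  61. ]
```

View pics/f4.png

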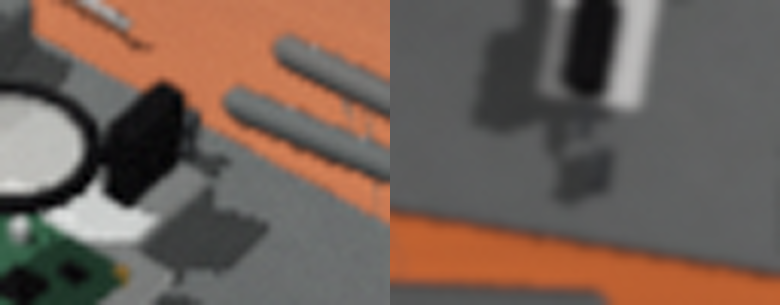

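Run:
```python
from h import *
p0=cv2.imread("pics/top0.png");ps=[p0]+[r.capture("top")[0] for _ in range(4)]
new=np.mean(ps[1:],0)
def z(p,u0,v0,w,h,s):
    c=p[v0:v0+h,u0:u0+w].astype(float);c=np.clip((c-20)*2.2,0,255).astype(np.uint8);return cv2.resize(c,(w*s,h*s),interpolation=cv2.INTER_CUBIC)
a=z(p0,265,215,36,32,11);b=z(new,265,215,36,32,11)
s0=cv2.imread("pics/scene0.png");sn=np.mean([r.capture("scene")[0] for _ in range(4)],0)
c=z(s0,348,195,36,22,11);d=z(sn,348,195,36,22,11)
cv2.imwrite("pics/f5.png",np.vstack([np.hstack([a,b]),np.hstack([c,d])]))
for y in range(100,131,6):
    pass
ey=np.array([.154,.988,0]);
for h in(34,38,12): print(h,proj("top",[476.5,114.5,h]),proj("scene",[476.5,114.5,h]),proj("top",[475,119.4,h]),proj("scene",[475,119.4,h]))
```

```text
34 [283.79460622 233.05237326] [361.7873807  209.46601787] [281.76480878 233.68912424] [363.64642411 209.77644768]
38 [283.64639569 232.89517529] [361.91311196 208.38921135] [281.60840122 233.5344431 ] [363.77724112 208.69948239]
12 [284.58901795 233.89495789] [361.10766031 215.28738124] [282.60315112 234.51821294] [362.93922053 215.59857809]
```

View pics/f5.png

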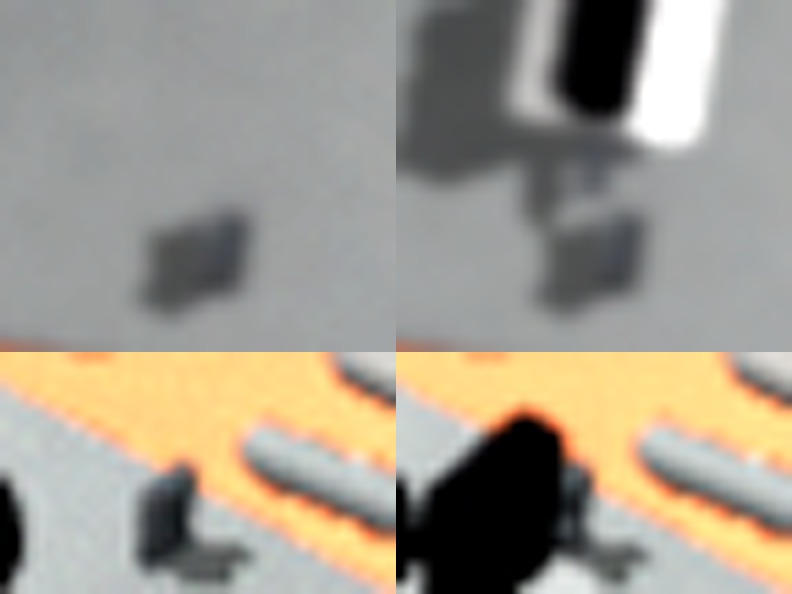

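Run:
```python
from h import *
np.set_printoptions(precision=0,suppress=True,linewidth=200)
n=np.mean([r.capture("top")[0] for _ in range(10)],0)
d=n[...,0]-n[...,2]; g=n.mean(-1)
print("cols",np.arange(276,292))
for v in range(226,244): print(v,d[v,276:292],g[v,276:292])
```

```text
cols [276 277 278 279 280 281 282 283 284 285 286 287 288 289 290 291]
226 [ 0.  0. -0. -0. -0. -0.  1.  1.  0. -0. -1. -1. -1. -1. -2. -2.] [ 66.  70.  72.  72.  68.  62.  57.  58.  66.  86. 121. 151. 168. 175. 172. 156.]
227 [ 1.  0.  0.  0.  0.  1.  2.  2.  2.  1. -0. -0. -0. -1. -1. -1.] [ 57.  58.  59.  59.  59.  58.  58.  59.  65.  76.  98. 120. 136. 146. 147. 134.]
228 [1. 0. 0. 1. 1. 2. 4. 4. 3. 1. 0. 1. 1. 1. 0. 1.] [ 57.  56.  56.  56.  57.  56.  56.  57.  58.  62.  73.  89. 104. 112. 114. 109.]
229 [1. 1. 1. 1. 1. 2. 4. 4. 3. 2. 1. 1. 1. 2. 1. 1.] [62. 58. 56. 58. 60. 61. 59. 59. 62. 67. 73. 84. 92. 96. 97. 96.]
230 [1. 1. 1. 1. 1. 3. 4. 4. 2. 2. 1. 1. 1. 1. 1. 1.] [70. 61. 57. 61. 67. 68. 64. 64. 73. 81. 85. 89. 92. 94. 94. 95.]
231 [1. 1. 0. 1. 1. 3. 4. 3. 2. 1. 1. 1. 1. 1. 2. 1.] [75. 62. 58. 62. 70. 71. 66. 67. 78. 87. 91. 92. 92. 93. 94. 95.]
232 [1. 1. 0. 0. 1. 2. 3. 2. 2. 1. 1. 1. 1. 1. 1. 1.] [76. 63. 58. 62. 70. 74. 72. 74. 82. 89. 91. 91. 92. 93. 94. 94.]
233 [1. 1. 0. 0. 1. 1. 2. 2. 2. 2. 2. 2. 1. 1. 1. 1.] [77. 63. 60. 66. 77. 84. 84. 83. 84. 85. 86. 89. 91. 93
[... 510 characters left out ...]
 0. 1. 3. 4. 4. 3. 2. 1. 1. 1. 0.] [93. 89. 76. 63. 57. 57. 57. 57. 56. 54. 59. 75. 89. 94. 95. 95.]
239 [1. 0. 0. 1. 0. 0. 1. 3. 4. 3. 2. 1. 1. 1. 0. 0.] [93. 88. 76. 63. 57. 56. 56. 55. 53. 52. 61. 78. 90. 94. 95. 95.]
240 [1. 1. 1. 0. 1. 0. 1. 2. 2. 2. 1. 1. 1. 1. 1. 1.] [92. 85. 73. 61. 57. 56. 55. 54. 52. 54. 65. 81. 91. 95. 95. 95.]
241 [1. 1. 1. 1. 1. 1. 1. 1. 2. 2. 1. 1. 1. 2. 2. 1.] [90. 80. 68. 59. 57. 57. 59. 61. 63. 67. 75. 86. 93. 96. 96. 96.]
242 [1. 1. 1. 1. 1. 1. 1. 2. 2. 2. 1. 2. 2. 2. 2. 2.] [90. 82. 71. 64. 61. 64. 70. 77. 82. 85. 88. 92. 95. 96. 96. 96.]
243 [1. 0. 1. 1. 1. 1. 1. 1. 1. 2. 1. 1. 2. 2. 2. 2.] [93. 89. 84. 77. 73. 78. 84. 89. 92. 93. 94. 95. 95. 96. 96. 96.]
```

Run:
```python
from h import *
ex=np.array([.988,-.154,0])
# fin top-face/side projection: which jig-y offset reproduces the columns
P=onz("top",(230.7,282.2),34)
for z in (38,34,20):
  F=onz("top",(237,284.45),z); ey=np.array([.154,.988,0]); print(z,P,F,(P-F)@ey,(P-F)@ex)
plan([512.2,113.6,150],1.416,5)
```

```text
38 [482.23824853 118.40427713  34.        ] [466.59523372 112.4944778   38.        ] 8.247906021774174 14.545189533083912
34 [482.23824853 118.40427713  34.        ] [466.93871597 112.8477441   34.        ] 7.84598265158378 14.260232084043157
20 [482.23824853 118.40427713  34.        ] [468.14090383 114.08417615  20.        ] 6.439250855917441 13.26288101240042
p [342.4 234.3 213.2] yaw 1.415 tilt [ 0.004  0.017 -1.   ] turn -0.001 alt 3.14 q [ 0.39  0.04 -0.36  1.16  0.01  0.54] w 51.4 F [-0.4 -0.   0.6] t 9.57
[-0.38, 0.75, 0.25] -0.0
[-0.38, 0.75, 0.25] -0.0
[-0.38, 0.75, 0.25] -0.0
[-0.38, 0.75, 0.25] -0.0
[-0.38, 0.75, 0.25] -0.0
```

```bash
python3 -m inch '{"delta_pos":[[-0.38,0.75,0],[-0.38,0.75,0.2],[-0.38,0.75,0.3],[-0.38,0.75,0.3],[-0.38,0.75,0.4]],"rot":[[0,-0.12,0],[0,0,0],[0,0,0],[0,0,0],[0,0,0]],"claw":[0.6,0.6,0.6,0.6,0.6]}'
python3 -c "
from h import *
plan([512.2,113.6,73],1.416,3)"
```

```text
clock: 10.2
position: [517.4, 109.8, 153.7]
orientation: [0.758, 0.652, 0.003, 0.001]
wrist_force: [0.5, -1.4, 0.1]
width: 51.1
p [517.4 109.8 153.7] yaw 1.42 tilt [ 0.006  0.001 -1.   ] turn 0.004 alt -3.138 q [ 0.05  0.27 -0.23  1.06  0.    0.2 ] w 51.1 F [ 0.5 -1.4  0.1] t 10.2
[0.02, -0.04, 0.54] 0.01
[0.02, -0.04, 0.54] 0.01
[0.02, -0.04, 0.54] 0.01
```

```bash
python3 -m inch '{"delta_pos":[[0.06,-0.12,0.5],[0,0,0.5],[0,0,0.5],[0,0,0.1],[0,0,0]],"rot":[[0.05,0,0],[0,0,0],[0,0,0],[0,0,0],[0,0,0]],"claw":[0.6,0.6,0.6,0.4,0]}'
python3 -m inch '{"delta_pos":[[0,0,0],[0,0,0]],"rot":[[0,0,0],[0,0,0]],"claw":[0,0]}'
python3 -c "
from h import *
plan([511.1,106.7,73],1.416,1)"
```

```text
clock: 10.82
position: [514.5, 111.4, 69.6]
orientation: [0.76, 0.65, -0.0, -0.002]
wrist_force: [0.6, 2.5, 0.4]
width: 17.1
clock: 11.08
position: [514.5, 111.3, 69.8]
orientation: [0.76, 0.65, -0.001, -0.002]
wrist_force: [3.2, -0.0, -13.8]
width: 15.6
p [514.5 111.3  69.8] yaw 1.415 tilt [-0.003  0.002 -1.   ] turn -0.001 alt 3.14 q [ 0.05  0.35 -0.36  0.87  0.    0.21] w 15.6 F [  3.2  -0.  -13.8] t 11.07
[-0.1, -0.05, -0.06] -0.01
```

```bash
python3 -m inch '{"delta_pos":[[-0.11,0,-0.04],[0,0,0],[0,0,0]],"rot":[[0,0,0],[0,0,0],[0,0,0]],"claw":[0,0,0]}'
```

```text
clock: 11.45
position: [513.4, 105.4, 69.9]
orientation: [0.76, 0.649, -0.002, -0.002]
wrist_force: [1.1, 1.6, -10.6]
width: 15.6
```

```bash
python3 -m inch '{"delta_pos":[[0,0,0],[0,0,0],[0,0,-1],[0,-1,-1],[0,-1,-0.7]],"rot":[[0,0,0],[0,0,0],[0,0,0],[0,0,0],[0,0,0]],"claw":[0.5,0.6,0.6,0.6,0.6]}'
python3 -m inch '{"delta_pos":[[0,-1,0],[1,-0.8,0],[1,0,0],[0.5,0,0],[0,0,0]],"rot":[[0,0,0],[0,0,0],[0,0,0],[0,0,0],[0,0,0]],"claw":[0.6,0.6,0.6,0.6,0.6]}'
cat > fin.py <<'E'
from h import *
np.set_printoptions(precision=0,suppress=True,linewidth=200)
n=np.mean([r.capture("top")[0] for _ in range(8)],0)
d=n[...,0]-n[...,2]; g=n.mean(-1)
print("cols",np.arange(276,292))
for v in range(227,242): print(v,d[v,276:292].round(1)*1,g[v,276:292])
c=np.clip((n[215:247,265:301]-20)*2.2,0,255).astype(np.uint8);s=np.mean([r.capture("scene")[0] for _ in range(4)],0)
s=np.clip((s[195:217,348:384]-20)*2.2,0,255).astype(np.uint8)
cv2.imwrite("pics/f6.png",np.vstack([cv2.resize(c,None,fx=11,fy=11,interpolation=2),cv2.resize(s,None,fx=11,fy=11,interpolation=2)]))
w=np.clip(d-1.3,0,None);u=np.arange(640)
for a,b in((229,231),(236,238)):
    for v in range(a,b+1): print(v,(w[v,278:290]*u[278:290]).sum()/w[v,278:290].sum())
E
python3 fin.py
```

```text
clock: 12.08
position: [421.7, 120.2, 203.9]
orientation: [0.76, 0.65, -0.0, -0.002]
wrist_force: [-0.3, -0.2, 0.7]
width: 51.4
clock: 12.7
position: [349.8, 259.9, 212.5]
orientation: [0.76, 0.65, 0.007, 0.001]
wrist_force: [0.0, -0.0, 0.5]
width: 51.2
cols [276 277 278 279 280 281 282 283 284 285 286 287 288 289 290 291]
227 [ 1.  1.  0.  0.  0.  0.  0.  0.  1.  2.  3.  2.  1. -0. -1. -1.] [ 56.  57.  58.  60.  62.  64.  66.  67.  64.  61.  63.  69.  86. 112. 139. 157.]
228 [1. 1. 1. 1. 1. 0. 0. 1. 2. 4. 4. 3. 1. 0. 0. 0.] [ 56.  57.  57.  56.  57.  57.  57.  58.  58.  60.  62.  66.  74.  87. 103. 118.]
229 [1. 1. 1. 1. 1. 1. 0. 1. 2. 4. 4. 3. 2. 1. 1. 1.] [58. 58. 58. 58. 57. 56. 57. 58. 58. 59. 59. 59. 61. 68. 81. 93.]
230 [1. 1. 1. 1. 1. 1. 1. 1. 2. 4. 4. 2. 1. 1. 1. 2.] [67. 69. 68. 66. 62. 58. 59. 62. 64. 62. 61. 64. 67. 73. 83. 92.]
231 [1. 1. 1. 1. 1. 1. 1. 2. 3. 4. 4. 2. 1. 1. 1. 1.] [83. 85. 83. 77. 68. 61. 62. 69. 71. 66. 67. 74. 82. 86. 90. 94.]
232 [1. 1. 1. 1. 1. 1. 1. 2. 3. 4. 4. 2. 1. 1. 1. 1.] [92. 92. 89. 79. 67. 61. 67. 76. 76. 70. 70. 80. 88. 92. 94. 95.]
233 [1.
[... 486 characters left out ...]
 1. 0. 0. 1. 2. 4. 4. 3. 2. 1. 1. 1. 1.] [94. 89. 77. 64. 58. 57. 58. 58. 58. 56. 59. 74. 89. 95. 96. 96.]
238 [1. 1. 1. 0. 0. 0. 1. 3. 4. 4. 3. 2. 1. 1. 0. 1.] [94. 89. 77. 63. 58. 57. 57. 57. 57. 54. 60. 76. 89. 94. 96. 96.]
239 [1. 0. 0. 0. 1. 1. 1. 2. 3. 3. 2. 2. 1. 1. 1. 0.] [94. 89. 77. 63. 57. 57. 56. 56. 54. 53. 62. 78. 91. 95. 95. 96.]
240 [1. 1. 0. 1. 1. 1. 1. 2. 3. 2. 2. 1. 1. 1. 1. 1.] [93. 86. 73. 62. 57. 57. 56. 54. 53. 55. 66. 82. 92. 95. 96. 96.]
241 [1. 1. 1. 1. 1. 1. 1. 1. 2. 2. 1. 1. 1. 1. 1. 1.] [90. 81. 68. 60. 57. 58. 59. 61. 64. 68. 76. 87. 94. 96. 96. 96.]
229 285.81944444444446
230 285.47058823529414
231 285.25
236 284.8648648648649
237 284.7391304347826
238 284.5625
```

View pics/f6.png

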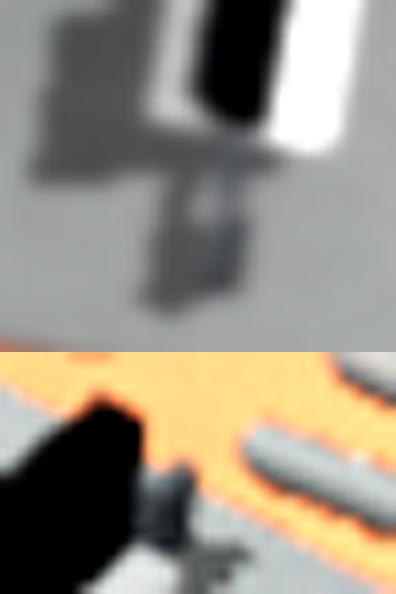

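The pointer (crop ~235,165) and fin (~230,240) are now collinear along the jig's x; the residual is below 1 mm. On to the wheel.

```bash
cat > wh.py <<'E'
from h import *
import sys
np.set_printoptions(precision=1,suppress=True)
ims=[]
for cam,(u,v) in dict(scene=(306,182),top=(356,225)).items():
    n=np.mean([r.capture(cam)[0] for _ in range(4)],0)
    for nm,z in dict(wheel_grip=97,wheel_pointer=61,tab_mark=64).items():
        for q in r.place_of(cam,nm)[:1]:
            P=onz(cam,q["position"],z);e=P-[489.5,-54,0];print(cam,nm,round(q["conf"],2),np.array(q["position"]),P,np.degrees(np.arctan2(e[1],e[0])))
    ims.append(cv2.resize(np.clip((n[v-27:v+27,u-36:u+36]-10)*1.3,0,255).astype(np.uint8),(396,297),interpolation=2))
    for P in([489.5,-54,97],[489.5,-54,61]):
        q=proj(cam,P);print("proj",q,(q-[u-36,v-27])*5.5)
cv2.imwrite(sys.argv[1],np.hstack(ims))
E
python3 wh.py pics/w1.png
python3 -c "
from h import *
plan([489.5,-54,170],3.03,14)"
```

```text
scene wheel_grip 0.61 [170.9 306.2] [477.3 -63.7  97. ] -141.59223233771792
scene wheel_pointer 0.91 [180.6 321.9] [452.7 -26.4  61. ] 143.18598489870462
scene tab_mark 0.5 [188.7 291.5] [531.5 -78.6  64. ] -30.394762264996317
proj [306.8 174.2] [202.4 105.7]
proj [307.  184.3] [203.4 161.4]
top wheel_grip 0.71 [224.3 352.4] [489.1 -47.   97. ] 93.65721673127045
top wheel_pointer 0.81 [244.9 345.3] [444.9 -32.1  61. ] 153.85612566007637
top tab_mark 0.48 [211.5 366.5] [523.  -83.6  64. ] -41.47771598168383
proj [355.5 224.1] [195.2 143.4]
proj [354.2 225.9] [188.1 153.2]
p [350.  258.5 211.9] yaw 1.413 tilt [ 0.012  0.007 -1.   ] turn 1.524 alt -1.617 q [ 0.44  0.07 -0.32  1.16  0.    0.6 ] w 51.0 F [-0.5 -0.5  0.5] t 14.0
[-0.41, 0.27, 0.06] 0.78
[-0.38, 0.31, 0.06] 0.78
[-0.34, 0.35, 0.06] 0.78
[-0.3, 0.38, 0.06] 0.78
[-0.26, 0.41, 0.06] 0.78
[-0.21, 0.44, 0.06] 0.78
[-0.16, 0.46, 0.06] 0.78
[-0.11, 0.48, 0.06] 0.78
[-0.06, 0.49, 0.06] 0.78
[-0.01, 0.49, 0.06] 0.78
[0.05, 0.49, 0.06] 0.78
[0.1, 0.48, 0.06] 0.78
[0.15, 0.47, 0.06] 0.78
[0.2, 0.45, 0.06] 0.78
```

View pics/w1.png

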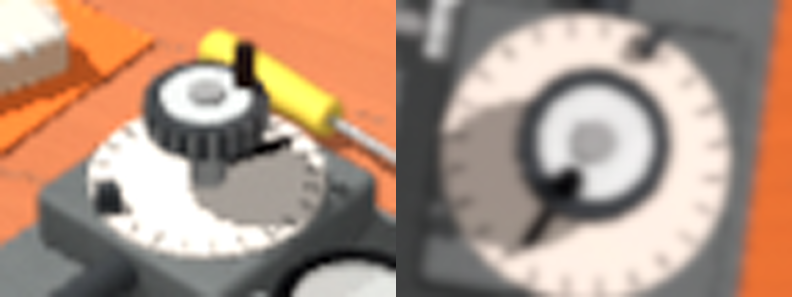

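```bash
python3 -c "
from h import *
plan([489.5,-54,180],3.03,13,True)"
```

```text
p [350.  258.5 211.9] yaw 1.413 tilt [ 0.012  0.007 -1.   ] turn -1.617 alt 1.524 q [ 0.44  0.07 -0.32  1.16  0.    0.6 ] w 51.0 F [-0.5 -0.5  0.5] t 14.0
[-0.44, 0.29, 0.05] -0.89
[-0.47, 0.23, 0.05] -0.89
[-0.5, 0.17, 0.05] -0.89
[-0.52, 0.11, 0.05] -0.89
[-0.52, 0.04, 0.05] -0.89
[-0.53, -0.02, 0.05] -0.89
[-0.52, -0.09, 0.05] -0.89
[-0.5, -0.15, 0.05] -0.89
[-0.48, -0.21, 0.05] -0.89
[-0.45, -0.27, 0.05] -0.89
[-0.41, -0.33, 0.05] -0.89
[-0.37, -0.37, 0.05] -0.89
[-0.32, -0.42, 0.05] -0.89
```

```bash
python3 -m inch '{"delta_pos":[[-0.44,0.29,0],[-0.47,0.23,0],[-0.5,0.17,0],[-0.52,0.11,0],[-0.52,0.04,0]],"rot":[[0,0,-0.89],[0,0,-0.89],[0,0,-0.89],[0,0,-0.89],[0,0,-0.89]],"claw":[1,1,1,1,1]}'
python3 -m inch '{"delta_pos":[[-0.53,-0.02,0],[-0.52,-0.09,0],[-0.5,-0.15,0],[-0.48,-0.21,0],[-0.45,-0.27,0]],"rot":[[0,0,-0.89],[0,0,-0.89],[0,0,-0.89],[0,0,-0.89],[0,0,-0.89]],"claw":[1,1,1,1,1]}'
python3 -c "
from h import *
plan([489.5,-54,170],3.03,4)
M=R.from_quat(r.sense()['orientation']);print(np.degrees(M.inv().apply(np.cross(M.as_matrix()[:,2],[0,0,-1])))/8)"
```

```text
clock: 14.62
position: [405.6, 136.8, 211.8]
orientation: [0.516, 0.857, 0.006, 0.003]
wrist_force: [0.8, 0.8, 1.3]
width: 85.1
clock: 15.25
position: [464.7, 14.3, 211.8]
orientation: [0.219, 0.976, 0.005, 0.005]
wrist_force: [0.7, 0.7, 0.3]
width: 85.7
p [464.7  14.3 211.8] yaw 2.699 tilt [ 0.013  0.008 -1.   ] turn -0.331 alt 2.811 q [-0.16  0.13 -0.27  1.17  0.01 -1.28] w 85.7 F [0.7 0.7 0.3] t 15.25
[-0.26, -0.26, 0.21] -0.59
[-0.23, -0.28, 0.21] -0.59
[-0.21, -0.3, 0.21] -0.59
[-0.19, -0.31, 0.21] -0.59
[ 8.85373129e-02  6.03670528e-02 -2.27075424e-20]
```

```bash
python3 -m inch '{"delta_pos":[[-0.26,-0.26,0],[-0.23,-0.28,0.2],[-0.21,-0.3,0.3],[-0.19,-0.31,0.3],[0,0,0]],"rot":[[0,0,-0.59],[0,0,-0.59],[0,0,-0.59],[0,0,-0.59],[0.09,0.06,0]],"claw":[1,1,1,1,1]}'
python3 -c "
from h import *
plan([489.5,-54,100],3.03,3)
M=R.from_quat(r.sense()['orientation']);print(np.degrees(M.inv().apply(np.cross(M.as_matrix()[:,2],[0,0,-1])))/8)"
```

```text
clock: 15.88
position: [491.4, -58.2, 170.5]
orientation: [0.052, 0.999, -0.002, 0.002]
wrist_force: [-1.4, -0.2, 0.1]
width: 85.8
p [491.4 -58.2 170.5] yaw 3.038 tilt [ 0.003 -0.005 -1.   ] turn 0.008 alt -3.134 q [-0.29  0.21 -0.27  1.09 -0.   -1.75] w 85.8 F [-1.4 -0.2  0.1] t 15.88
[0.02, 0.03, 0.47] 0.02
[0.02, 0.03, 0.47] 0.02
[0.02, 0.03, 0.47] 0.02
[-3.08826593e-02  2.77899727e-02  5.34925612e-21]
```

```bash
python3 -m inch '{"delta_pos":[[0.06,0.08,0.5],[0,0,0.4],[0,0,0.3],[0,0,0]],"rot":[[-0.03,0.03,0],[0,0,0],[0,0,0],[0,0,0]],"claw":[1,1,1,1]}'
python3 -c "
from h import *
plan([489.5,-54,100],3.03,1)"
```

```text
clock: 16.38
position: [489.2, -52.2, 111.1]
orientation: [0.055, 0.999, -0.001, 0.0]
wrist_force: [-0.3, 0.5, -0.1]
width: 85.2
p [489.2 -52.2 111.1] yaw 3.032 tilt [ 0.    -0.002 -1.   ] turn 0.002 alt -3.139 q [-0.28  0.25 -0.38  0.94 -0.   -1.74] w 85.2 F [-0.3  0.5 -0.1] t 16.38
[-0.01, -0.03, 0.22] 0.02
```

```bash
python3 -m inch '{"delta_pos":[[0,-0.03,0.24],[0,0,0],[0,0,0],[0,0,0],[0,0,0]],"rot":[[0,0,0],[0,0,0],[0,0,0],[0,0,0],[0,0,0]],"claw":[1,0.5,0,0,0]}' 35
python3 -c "
from h import *
plan([489.5,-54,100],3.03,1)"
```

```text
clock: 17.0
position: [489.5, -53.4, 100.6]
orientation: [0.055, 0.998, -0.001, 0.001]
wrist_force: [1.2, -0.4, -5.0]
width: 62.9
p [489.5 -53.4 100.6] yaw 3.031 tilt [ 0.002 -0.003 -1.   ] turn 0.001 alt -3.14 q [-0.28  0.26 -0.4   0.91 -0.   -1.74] w 62.9 F [ 1.2 -0.4 -5. ] t 17.0
[-0.0, -0.01, 0.01] 0.01
```

```bash
python3 -m inch '{"delta_pos":[[0,0,0],[0,0,0],[0,0,0],[0,0,0],[0,0,0]],"rot":[[0,0,0.5],[0,0,0.9],[0,0,0.9],[0,0,0.9],[0,0,0.9]],"claw":[0,0,0,0,0]}'
python3 -c "
from h import *
print(r.sense()['torque'])
plan([489.5,-53.5,100.6],3.03,1)"
```

```text
clock: 17.62
position: [489.5, -53.4, 100.5]
orientation: [0.343, 0.939, -0.001, 0.001]
wrist_force: [1.1, -0.3, -3.1]
width: 63.3
[0.0678204  0.0700478  0.04141839]
p [489.5 -53.4 100.5] yaw 2.441 tilt [ 0.002 -0.002 -1.   ] turn -0.589 alt 2.553 q [-0.28  0.26 -0.4   0.91 -0.   -1.15] w 63.3 F [ 1.1 -0.3 -3.1] t 17.62
[-0.0, -0.0, -0.0] -4.22
```

```bash
for i in 1; do :; done
python3 -m inch '{"delta_pos":[[0,0,0],[0,0,0],[0,0,0],[0,0,0],[0,0,0]],"rot":[[0,0,1],[0,0,1],[0,0,1],[0,0,1],[0,0,1]],"claw":[0,0,0,0,0]}'
python3 -m inch '{"delta_pos":[[0,0,0],[0,0,0],[0,0,0],[0,0,0],[0,0,0]],"rot":[[0,0,1],[0,0,1],[0,0,1],[0,0,1],[0,0,1]],"claw":[0,0,0,0,0]}'
python3 -m inch '{"delta_pos":[[0,0,0],[0,0,0],[0,0,0],[0,0,0],[0,0,0]],"rot":[[0,0,1],[0,0,1],[0,0,1],[0,0,1],[0,0,1]],"claw":[0,0,0,0,0]}'
python3 -m inch '{"delta_pos":[[0,0,0],[0,0,0],[0,0,0]],"rot":[[0,0,0.9],[0,0,0.5],[0,0,0]],"claw":[0,0,0]}'
python3 - <<'E'
from h import *
plan([489.5,-53.5,100.6],3.03,1)
E
```

```text
clock: 18.25
position: [489.6, -53.5, 100.5]
orientation: [0.653, 0.758, -0.0, 0.001]
wrist_force: [-0.0, -0.9, -3.3]
width: 62.9
clock: 18.88
position: [489.6, -53.6, 100.6]
orientation: [0.878, 0.478, -0.0, 0.001]
wrist_force: [0.7, -0.4, -3.5]
width: 62.8
clock: 19.5
position: [489.5, -53.6, 100.5]
orientation: [0.991, 0.137, -0.0, 0.001]
wrist_force: [0.5, 0.3, -2.8]
width: 63.1
clock: 19.88
position: [489.5, -53.6, 100.6]
orientation: [0.999, 0.036, -0.0, 0.001]
wrist_force: [1.1, -0.5, -3.1]
width: 63.1
p [489.5 -53.6 100.6] yaw 0.072 tilt [-0.    -0.001 -1.   ] turn 0.183 alt -2.958 q [-0.28  0.26 -0.39  0.91 -0.    1.22] w 63.1 F [ 1.1 -0.5 -3.1] t 19.88
[-0.0, -0.0, -0.0] 1.31
```

```bash
python3 -m inch '{"delta_pos":[[0,0,0],[0,0,0],[0,0,-0.6],[0,0,-1],[0,-0.3,-1]],"rot":[[0,0,0],[0,0,0],[0,0,0],[0,0,0],[0,0,0]],"claw":[1,1,1,1,1]}'
python3 -m inch '{"delta_pos":[[-0.7,-1,0],[-0.7,-1,0],[-0.7,-1,0],[-0.7,-1,0],[0,-1,0]],"rot":[[0,0,0],[0,0,0],[0,0,0],[0,0,0],[0,0,0]],"claw":[1,1,1,1,1]}'
python3 wh.py pics/w2.png
```

```text
clock: 20.5
position: [487.4, -38.7, 231.6]
orientation: [0.999, 0.038, -0.003, -0.0]
wrist_force: [0.8, -0.6, 0.1]
width: 85.4
clock: 21.12
position: [327.2, 203.4, 236.9]
orientation: [0.999, 0.037, 0.004, 0.0]
wrist_force: [1.9, -0.6, 0.1]
width: 85.3
scene wheel_grip 0.8 [170.2 308. ] [471.9 -61.1  97. ] -158.087068183929
scene wheel_pointer 0.72 [191.6 292.2] [538. -72.  61.] -20.375602640566584
scene tab_mark 0.42 [188.  292.4] [527.6 -78.2  64. ] -32.404973320580424
proj [306.8 174.2] [202.4 105.7]
proj [307.  184.3] [203.4 161.4]
top wheel_grip 0.71 [224.5 356.9] [488.5 -57.2  97. ] -107.38757931610544
top wheel_pointer 0.76 [209.2 364.5] [529.  -79.4  61. ] -32.70875741787256
top tab_mark 0.45 [209.9 364.7] [526.9 -79.5  64. ] -34.276279708838025
proj [355.5 224.1] [195.2 143.4]
proj [354.2 225.9] [188.1 153.2]
```

View pics/w2.png

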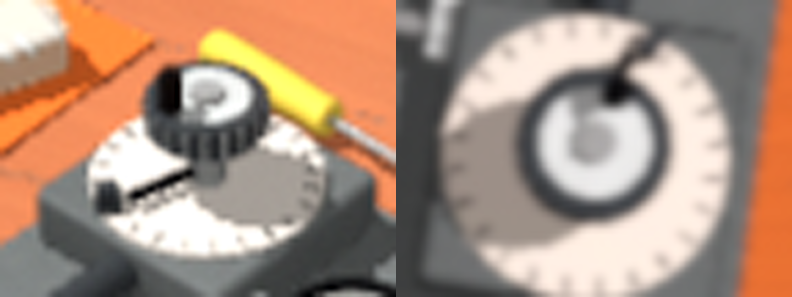

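Run:
```python
from h import *
np.set_printoptions(precision=0,suppress=True,linewidth=220)
A=np.array([489.5,-53.6])
for cam,(v0,v1,u0,u1) in dict(scene=(182,198,284,310),top=(198,222,358,376)).items():
    old=cv2.imread(f"pics/{cam}0.png").astype(float).mean(-1);n=np.mean([r.capture(cam)[0] for _ in range(8)],0).mean(-1)
    print(cam,"new");print(n[v0:v1,u0:u1]);print("old");print(old[v0:v1,u0:u1])
def ang(cam,u,v,z): P=onz(cam,(v,u),z);e=P[:2]-A;return round(float(np.degrees(np.arctan2(*e[::-1]))),1),round(float(np.hypot(*e)),1)
# where aligned pointers would project
for a in(-20,-24,-28,-32,-36):
    c,s=np.cos(np.radians(a)),np.sin(np.radians(a))
    print(a,[(cam,np.round([proj(cam,[A[0]+rr*c,A[1]+rr*s,z]) for rr,z in((35,61),(49,61),(55,67),(55,55))],1).tolist()) for cam in("scene","top")])
```

```text
scene new
[[135. 134. 128. 154. 203. 206. 190. 196. 212. 218. 218. 218. 218. 218. 200. 169. 118.  60.  50.  71.  57.  41.  70.  70.  49.  43.]
 [131. 124. 129. 188. 215. 218. 218. 218. 218. 218. 218. 218. 218. 217. 218. 212. 192. 154. 122. 105.  68.  43.  70.  73.  52.  42.]
 [120. 112. 156. 187. 177. 184. 210. 218. 218. 218. 218. 218. 218. 218. 218. 218. 218. 207. 197. 165. 102.  71.  84.  85.  78.  72.]
 [110. 109. 183. 203. 191. 196. 212. 218. 218. 218. 218. 218. 218. 218. 218. 218. 218. 189. 168. 130.  74.  79.  92.  94.  93.  88.]
 [110. 108. 192. 218. 218. 218. 218. 218. 218. 218. 218. 218. 218. 218. 218. 188. 153. 102.  70.  38.  16.  61.  88.  94.  93.  89.]
 [108. 120. 173. 176. 173. 166. 164. 203. 218. 218. 218. 218. 202. 178. 153. 102.  42.  17.  13.  66.  80.  80.  89.  95.  93.  89.]
 [109. 114. 160. 127.  95.  87.  84. 157. 207. 218. 188. 169. 132.  86.  43.  14.  35.  71. 148. 142. 123. 109. 101.  99.  99. 100.]
 [107. 107. 159. 116.  63.  61.  57.  97. 171. 163. 102.  72.  42.  15.  66.  82. 151. 144. 161. 149. 132. 126. 122. 122. 121. 122.]
 [108. 108. 140.  96.  49.
[... 7734 characters left out ...]
top', [[358.8, 212.0], [360.6, 206.5], [361.7, 203.8], [361.2, 204.6]])]
-24 [('scene', [[296.7, 188.9], [292.5, 190.7], [290.6, 189.8], [290.8, 193.1]]), ('top', [[359.7, 212.4], [362.0, 207.0], [363.2, 204.4], [362.7, 205.2]])]
-28 [('scene', [[296.3, 188.4], [291.9, 190.0], [289.9, 189.1], [290.1, 192.4]]), ('top', [[360.7, 212.8], [363.3, 207.7], [364.7, 205.0], [364.1, 205.9]])]
-32 [('scene', [[295.9, 187.9], [291.3, 189.3], [289.3, 188.3], [289.5, 191.6]]), ('top', [[361.6, 213.3], [364.6, 208.4], [366.1, 205.8], [365.6, 206.6]])]
-36 [('scene', [[295.6, 187.4], [290.9, 188.6], [288.8, 187.5], [289.0, 190.8]]), ('top', [[362.4, 213.9], [365.8, 209.1], [367.5, 206.7], [366.9, 207.5]])]
```

Scene crop: the pointer bar ends at ~(132,197), aimed just below the block at (107,195). Both cameras put it about 6.5–7° short, so I'll regrasp and turn the rest.

```bash
python3 -c "
from h import *
plan([489.5,-53.6,180],.072,7)
M=R.from_quat(r.sense()['orientation']);print(np.degrees(M.inv().apply(np.cross(M.as_matrix()[:,2],[0,0,-1])))/8)"
```

```text
p [329.5 202.4 236. ] yaw 0.073 tilt [ 0.006 -0.001 -1.   ] turn 0.001 alt -3.141 q [ 0.33 -0.02 -0.36  1.23 -0.    1.83] w 85.5 F [ 0.6 -0.1 -0.3] t 22.62
[0.4, 0.76, 0.16] 0.0
[0.4, 0.76, 0.16] 0.0
[0.4, 0.76, 0.16] 0.0
[0.4, 0.76, 0.16] 0.0
[0.4, 0.76, 0.16] 0.0
[0.4, 0.76, 0.16] 0.0
[0.4, 0.76, 0.16] 0.0
[ 7.70021632e-03 -4.39279594e-02  7.79591341e-22]
```

```bash
python3 -m inch '{"delta_pos":[[0.4,0.76,0],[0.4,0.76,0],[0.4,0.76,0.1],[0.4,0.76,0.2],[0.4,0.76,0.2]],"rot":[[0,-0.04,0],[0,0,0],[0,0,0],[0,0,0],[0,0,0]],"claw":[1,1,1,1,1]}'
python3 -m inch '{"delta_pos":[[0.4,0.76,0.2],[0.4,0.76,0.3],[0,0,0]],"rot":[[0,0,0],[0,0,0],[0,0,0]],"claw":[1,1,1]}'
python3 -c "
from h import *
plan([489.5,-53.6,100.6],.072,3)
M=R.from_quat(r.sense()['orientation']);print(np.degrees(M.inv().apply(np.cross(M.as_matrix()[:,2],[0,0,-1])))/8)"
```

```text
clock: 23.25
position: [446.1, 17.3, 211.9]
orientation: [0.999, 0.04, 0.002, 0.0]
wrist_force: [-0.2, -0.4, -1.5]
width: 85.3
clock: 23.62
position: [494.4, -60.4, 185.2]
orientation: [0.999, 0.038, 0.002, 0.0]
wrist_force: [-0.3, 0.2, -0.4]
width: 84.9
p [494.4 -60.4 185.2] yaw 0.076 tilt [ 0.003 -0.    -1.   ] turn 0.004 alt -3.138 q [-0.29  0.2  -0.24  1.13  0.    1.2 ] w 84.9 F [-0.3  0.2 -0.4] t 23.62
[-0.03, -0.05, 0.56] 0.01
[-0.03, -0.05, 0.56] 0.01
[-0.03, -0.05, 0.56] 0.01
[ 2.63387838e-03 -2.25712266e-02  1.75820557e-22]
```

```bash
python3 -m inch '{"delta_pos":[[-0.1,-0.14,0.5],[0,0,0.5],[0,0,0.4],[0,0,0.1],[0,0,0]],"rot":[[0,-0.02,0],[0,0,0],[0,0,0],[0,0,0],[0,0,0]],"claw":[1,1,1,1,1]}'
python3 -c "
from h import *
plan([489.5,-53.6,100.6],.072,1)"
```

```text
clock: 24.25
position: [488.2, -51.8, 109.9]
orientation: [0.999, 0.038, 0.001, -0.0]
wrist_force: [0.3, -0.2, 0.4]
width: 85.5
p [488.2 -51.8 109.9] yaw 0.077 tilt [ 0.001  0.    -1.   ] turn 0.005 alt -3.137 q [-0.28  0.25 -0.38  0.93  0.    1.22] w 85.5 F [ 0.3 -0.2  0.4] t 24.25
[0.02, 0.04, 0.19] 0.03
```

```bash
python3 -m inch '{"delta_pos":[[0.03,0.04,0.21],[0,0,0],[0,0,0],[0,0,0],[0,0,0]],"rot":[[0,0,0.03],[0,0,0],[0,0,0],[0,0,0],[0,0,0]],"claw":[1,0.5,0,0,0]}' 35
python3 -m inch '{"delta_pos":[[0,0,0],[0,0,0],[0,0,0]],"rot":[[0,0,0.5],[0,0,0.4],[0,0,0]],"claw":[0,0,0]}'
python3 -c "
from h import *
plan([489.5,-53.6,100.6],.072,1)"
```

```text
clock: 24.88
position: [489.5, -53.8, 100.6]
orientation: [0.999, 0.036, 0.001, 0.0]
wrist_force: [1.0, -0.3, -3.9]
width: 62.8
clock: 25.25
position: [489.5, -53.8, 100.6]
orientation: [1.0, -0.028, 0.001, 0.0]
wrist_force: [-0.6, -0.6, -1.5]
width: 63.2
p [489.5 -53.8 100.6] yaw -0.057 tilt [ 0.001 -0.001 -1.   ] turn -0.129 alt 3.013 q [-0.28  0.26 -0.4   0.91 -0.    1.35] w 63.2 F [-0.6 -0.6 -1.5] t 25.25
[-0.0, -0.0, 0.0] -0.92
```

```bash
python3 -m inch '{"delta_pos":[[0,0,0],[0,0,0],[0,0,-0.6],[0,0,-1],[0,-0.3,-1]],"rot":[[0,0,0],[0,0,0],[0,0,0],[0,0,0],[0,0,0]],"claw":[1,1,1,1,1]}'
python3 -m inch '{"delta_pos":[[-0.7,-1,0],[-0.7,-1,0],[-0.7,-1,0],[-0.7,-1,0],[0,-1,0]],"rot":[[0,0,0],[0,0,0],[0,0,0],[0,0,0],[0,0,0]],"claw":[1,1,1,1,1]}'
python3 - <<'E'
from h import *
ims=[]
A=np.array([489.5,-53.6])
for cam,(u,v) in dict(scene=(296,188),top=(361,210)).items():
    n=np.mean([r.capture(cam)[0] for _ in range(8)],0)
    ims.append(cv2.resize(np.clip(n[v-14:v+14,u-14:u+14]*1.15,0,255).astype(np.uint8),(392,392),interpolation=2))
    g=n.mean(-1).round().astype(int)
    print(g[184:194,284:306] if cam=="scene" else g[200:214,358:372])
cv2.imwrite("pics/w3.png",np.hstack(ims))
E
python3 fin.py | tail -6
```

```text
clock: 25.88
position: [489.3, -38.9, 231.4]
orientation: [1.0, -0.027, -0.002, -0.0]
wrist_force: [1.2, 0.1, -0.1]
width: 85.7
clock: 26.5
position: [362.3, 222.6, 236.8]
orientation: [1.0, -0.029, 0.005, -0.001]
wrist_force: [1.4, 1.0, -0.3]
width: 85.3
[[120 112 157 187 177 185 210 219 218 219 219 219 218 218 218 218 219 211
  178 123  83  84]
 [110 109 184 204 192 196 213 218 218 218 218 218 218 219 218 189 170 153
  120  82  58  79]
 [109 108 192 218 218 218 218 218 218 219 218 218 189 170 154 103  73  42
   13  12  29  74]
 [108 121 173 177 173 166 165 204 218 189 170 154 103  72  42  16  15  66
   83 150 122  87]
 [109 115 160 126  96  86  83 140 150 103  73  42  15  14  66  83 149 142
  124 161 143 110]
 [108 106 160 116  63  62  58  59  36  15  15  67  82 149 142 124 161 149
  133 132 133 127]
 [108 109 139  96  48  48  44  58 111  99 149 143 124 162 149 133 133 174
  191 191 191 156]
 [109 110 114  75  41  39  39  54 126 133 162 150 132 133 175 191 191 210
  218 218 219 170]
 [110 110 107  71  42  40  40  49 112 133 133 174 191 191 210 219 218 219
  218 218 218 202]
 [112 1
[... 346 characters left out ...]
36 120 104  83  72  76  84  88  89]
 [190 192 187 167 134 106  90  81  74  82 101 110 105  97]
 [195 192 181 154 122  96  78  68  75 106 136 144 133 116]
 [195 188 170 142 117  93  70  61  85 126 156 165 161 148]
 [192 184 162 133 110  85  65  73 109 144 162 173 181 176]
 [175 169 149 122  94  70  71 108 146 166 174 182 190 189]
 [128 127 117  98  74  64  94 143 176 186 188 191 195 194]
 [ 79  80  77  67  58  75 123 166 188 195 196 196 196 194]
 [ 60  52  45  40  47  82 134 173 190 195 196 197 195 188]
 [ 61  42  28  25  35  68 115 155 180 191 195 196 194 185]]
229 285.71014492753625
230 285.5223880597015
231 285.34482758620686
236 284.7536231884058
237 284.7638888888889
238 284.707100591716
```

View pics/w3.png

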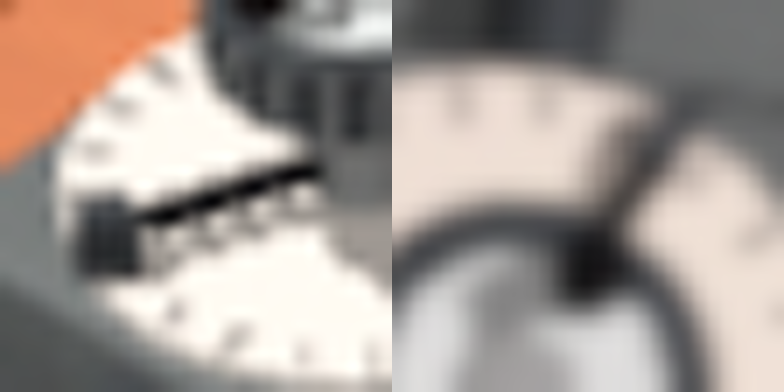

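Scene crop: the bar tip at (140,215) runs straight into the block at (78–140, 190–278). In the top crop, bar and block are collinear through ~(640,170)–(680,110). The carrier pointer is unchanged.

```bash
python3 -c "
from rig import r
print(r.job_done(), r.sense()['clock'], r.sense()['wrist_force'])"
```

```text
the job is handed in; nothing more can be done
the job is handed in; nothing more can be done
```

Both parts are done, in the order you asked, and the job is handed in. The simulator gave no verdict.

- **Carrier:** I slid it by its tab in two grasps. In the last top view its pointer is in line with the station fin to within about 1 mm, and it did not move while I turned the wheel.
- **Handwheel:** I turned it clockwise about 177° over two grasps (169.5°, then 7.3°). In the last pictures its pointer runs straight into the set tab.
- **Wheel checks:** They agree only to about 1°. The scene camera suggests it may be a touch short, the top camera a touch past.
- **Station reading:** Early network readings of the station fin scattered by about 10 mm, so I set the carrier from averaged pixel profiles of the pointer and fin instead.
- **Other limits:** The wrist force reached about 14 N at most in the readings I took. The clock was at about 28 s of the 67 s limit. The arm was parked clear, touching nothing. I never moved the other tools and parts, but I did not check their positions separately afterwards.

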